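# Close a board test jig with its cam lock

## Task

Close the board test jig: lay the loose pressure plate flat in the nest on top of the jig, squarely inside its rim, and let go of it. Then turn the jig's cam knob clockwise until the notch comes round and the sprung pawl drops into it, hooking over the plate's front edge. Leave the bottle, tin and nozzle standing where they are.

Things in the scene. Friction and masses are not known exactly. Their poses are not given: they have to be found in the camera images.
- plate_center (a point): loose aluminium pressure plate, 76 mm along its x, 104 along its y, 8 thick, 0.16 kg, lying flat on the bench; an upright black square grip post (22 x 22 mm, 40 tall, sides along x and y) stands in the middle of its top. The point is on the post's axis, 24 mm above the underside and 24 mm below the post's top; z up. A half turn about z fits the nest as well.
- nest (a point): middle of the floor (a flat green board) of the nest on top of the jig's black block, 88 mm above the bench; x from the jig's front (knob side) to its back, y left, z up. The plate lies in it with its x along this x (either way), its point then 24 mm above this one. A rim 9 mm high with a sloped lead-in stands round it, at its foot 2 mm clear of the plate on every side, 4 mm more at its top.
- knob_grip (a point): middle of the cam knob's black bar handle, on the knob's axis: bar 48 mm long, 14 thick, 28 high along the axis. z, the axis, points out of the jig, tilted 25 degrees from vertical towards its front. The frame turns with the knob: the bar and its pointed end, over the cam's notch, lie at +2.6 rad about z from x. A 14 mm shaft is under the bar, the 54 mm cam disc 45 mm below the point.
- cam_knob (a joint): turn of the knob, rad; grows clockwise seen from outside (about the -z of knob_grip). Starts at 0.3 to 1.5, stays where left (friction about 0.05 N m). At 2.6 the notch and the bar's pointed end face uphill to the pawl and it drops in, within about 0.06 rad either way; the sloped notch then holds the knob lightly. End stop 2.9.
- pawl (a joint): swing of the sprung pawl, rad: near 0 while its roller rides on the cam's rim (hook held back, 6 mm clear of the plate's place), 0.37 when dropped fully into the notch (hook 5 mm over the plate's front edge, 3 mm above it). Only its own spring (about 5 N at the roller) drives it.
- flux: brown flux bottle with a black spout, 35 mm across, 102 mm tall, standing close by the plate; origin at the middle of its foot. Leave it standing.
- tin: round white tin, 50 mm across, 24 mm tall, close by the plate; origin at the middle of its foot. Leave it alone.
- nozzle: small steel hot-air nozzle, 25 x 31 x 40 mm tall, in front of the jig; origin at the middle of its foot. Leave it alone.
- board_pile: fixed pile of circuit boards, 108 mm along its x, 65 along its y, 137 tall, behind and between plate and jig; origin at the middle of its foot. (The fixed yellow and black hot-air station, 146 mm tall, stands nearer the robot, x 0.24 to 0.46, y 0.02 to 0.20.)
- jig: the board test jig, fixed; axes as of point nest; origin on the bench under it, 53.5 mm in front of the nest's middle. Base 166 x 140 x 8 mm, from 56 mm in front of the origin to 110 mm behind. The pawl stands on the middle line, 65 to 44 mm in front of the nest's middle when open (to 33 mm when dropped), up to 21 mm above the nest's floor.
Things that resemble listed ones, but are neither listed nor needed, are in the scene too. Of the things that look like the part that bears plate_center, the smaller one is meant.

How it is judged:
On the way:
1. the plate lies in the nest, released, with the pawl still held back (horizontal distance between plate_center and nest below 0.0045 m and z of plate_center in the frame of nest between 0.0215 and 0.0262 m and angle between the x axis of plate_center and the x axis of nest, either way round below 0.08 rad and angle between plate_center's own z axis and vertical below 0.04 rad and value of joint pawl below 0.12 rad and contact force between the fingers and plate below 0.2 N), for 0.3 s.
At the end, for the whole second after the job is handed in: The plate lies flat in the nest, within 4.5 mm and 0.08 rad of its middle and direction and resting on its floor; the knob stands within 0.15 rad of its locked position (2.6 rad) and the pawl has dropped at least 0.3 rad into the notch; the plate is at rest (horizontal distance between plate_center and nest below 0.0045 m and z of plate_center in the frame of nest between 0.0215 and 0.0262 m and angle between the x axis of plate_center and the x axis of nest, either way round below 0.08 rad and angle between plate_center's own z axis and vertical below 0.04 rad and value of joint pawl above 0.3 rad and value of joint cam_knob between 2.45 and 2.75 rad and linear speed of plate below 0.02 m/s and velocity of joint pawl below 0.1 rad/s); the robot touches nothing.
It fails at once if a bystander (bottle, tin, nozzle) is pushed more than 30 mm or tipped more than about 30 degrees (distance of any of flux, tin, nozzle from where it was at the start of the episode above 0.03 m or angle between any of flux, tin, nozzle's own z axis and vertical above 0.5 rad).
It also fails if it takes over 64 s, if anything falls off the work surface, if the arm or the gripper's body presses on something with over 40 N, if the wrist force passes 120 N, or if a joint passes its speed limit or range.

## Robot

A 6-joint arm with a two-finger parallel gripper is mounted at the origin on a cart in front of the work surface, level with it; the furniture and walls round the work are solid. World frame = base frame: x ahead of the robot, y to its left, z up, the work surface at z = 0. Lengths are in m, angles in rad, forces in N, time in s.
With the tool pointing down it reaches from about 0.4 to 0.925 m from the base axis. Payload 3.4 kg.
Tool frame: the origin (TCP) lies at the very end of the fingers, on their centre line; the grasp point (between the pads) lies 19 mm behind it; z points along the fingers, y is the line along which they close (so a half turn about z gives the same grasp; the last joint's range is limited). The gripper opens to 85 mm and grips with 20 to 120 N. Pads are 22 mm wide; open, the fingers measure 114 mm over their backs; the gripper's body (76 mm by 85 mm) begins 54 mm behind the grasp point. The pads swing forward as they close: fully open they stand 13 mm farther back than shut.
Start: joints at [1.034, 0.307, 1.506, -0, 1.328, -0.073], TCP at [0.257, 0.515, 0.231] pointing down, gripper open.
Joint ranges: [-3.12, 3.12], [-1.05, 2.28], [0.14, 2.33], [-1.42, 4.57], [0.1, 2.73], [-2.68, 2.68]. Speed limits (rad/s): [2.57, 2.57, 3.14, 3.14, 3.14, 3.14].

## Interface

Orientations are given as a unit quaternion [x, y, z, w].
In Python, from workcell import get_state, snapshot, finish_job gives the robot as it stands.
- The arm moves only by the shell command python3 -m pendant 'ROWS' [FORCE]. ROWS is a JSON object of lists of equal length, an entry for each row: "grip": the closure in counts, from 0 (fully open) to 255 (shut); "dp": the shift along the tool's x, y, z in cm, a list of three; "turn": the turn about the tool's z in degrees. In form: {"grip": [grip, ...], "dp": [[tx, ty, tz], ...], "turn": [turn, ...]}. A call has 1 to 5 rows; each row shifts and turns the commanded pose from where the row before left it, along the tool's axes as they then stand; what a row does not reach is not made up. A row lasts 1/8 s, in which the tool goes at most 62.5 mm and 10.7 degrees, less where a joint would pass 70% of its speed; a pose out of reach is approached as far as the arm can. A call is refused whole if a number of a shift passes 6.25 or a number of a turn 10.7, either way. A call with a gripper value outside its range is refused whole. The fingers move at their own pace and stop on an object; FORCE is the grip in N (left out, the last holds). Time passes only in rows, so rows that do not move let the fingers close. It gives the time, the measured TCP pose, the force, the opening and the grip force at its end, in the units of the state.
- get_state(): the state, without advancing time (a new reading comes with each control period).
- snapshot(name): name is "scene" or "top" or "wrist"; returns a dict with "img" (480x640x3 uint8, red, green, blue), "depth" (480x640 float32, m along the optical axis (not along the pixel's ray), 0 where there is no reading), "fovy" (degrees; the focal length in pixels is half the picture's height over the tangent of half this angle, whatever the lens; pixels are square), "cx", "cy" (the principal point, pixels), "position" and "orientation" of the camera in the world; the wrist camera has in their place "tool_from_camera" (4x4, takes a point from camera to tool coordinates, whose origin is the TCP and whose axes are the flange's). Camera axes: x right, y down, z forward; pixel columns grow to the right and rows downward; lengths in m; the calibration is good to about 2 mm. A picture is of the moment at which its call begins: read the wrist's pose just before it.
- finish_job(): hands the job in; it is judged then, once.
The state is a dict: "time": time; "joint_pos": joint angles; "qd": joint speeds; "joint_torque": joint torques, N m; "tool_pos": TCP position; "ee_rot": TCP orientation; "wrist_force": force on the tool from outside, world axes, zero at the start; "wrist_torque": the same for the moment, N m; "width": opening from 0.0 (shut) to 1.0 (fully open); "finger_force": force on a finger pad.
Only numpy, scipy, OpenCV 4.12 (cv2) and the standard library are available. Lean on these libraries where they do the work, as an engineer would, in place of code of your own. Each camera call takes 0.05 s, during which the arm holds its last target. There are 200 camera calls.

## Working session

There is one attempt and no reset: what is moved stays moved. The work goes in short steps, Python scripts to look and compute and a shell command to move; the robot and the scene stay as the last step left them, time stands still between calls to the robot, and variables do not carry over. Pictures are saved under pics/ and viewed, at most 11 in all, crops included, and the job is handed in when it is done.

```bash
mkdir -p pics; ls; cat > h.py <<'E'
import numpy as np, cv2
from scipy.spatial.transform import Rotation as R
from workcell import get_state, snapshot, finish_job
def cam(s, st=None):
    if 'tool_from_camera' in s:
        T=np.eye(4); T[:3,:3]=R.from_quat(st['ee_rot']).as_matrix(); T[:3,3]=st['tool_pos']
        T=T@np.array(s['tool_from_camera']); return T[:3,:3],T[:3,3]
    return R.from_quat(s['orientation']).as_matrix(), np.array(s['position'])
def grab(name):
    st=get_state(); s=snapshot(name); s['Rc'],s['pc']=cam(s,st); s['f']=240/np.tan(np.radians(s['fovy'])/2); return s
def ray(s,uv):
    uv=np.atleast_2d(uv).astype(float)
    d=np.c_[(uv[:,0]-s['cx'])/s['f'],(uv[:,1]-s['cy'])/s['f'],np.ones(len(uv))]
    return d@s['Rc'].T
def onz(s,uv,z):
    d=ray(s,uv); return s['pc']+d*((z-s['pc'][2])/d[:,2])[:,None]
def cloud(s):
    v,u=np.mgrid[:480,:640]; d=ray(s,np.c_[u.ravel(),v.ravel()])*s['depth'].reshape(-1,1)
    return (d+s['pc']).reshape(480,640,3)
def proj(s,P):
    q=(np.atleast_2d(P)-s['pc'])@s['Rc']; return np.c_[q[:,0]/q[:,2]*s['f']+s['cx'],q[:,1]/q[:,2]*s['f']+s['cy']]
E
python3 - <<'E'
from h import *
import pickle
for n in ('scene','top'):
    s=grab(n); cv2.imwrite(f'pics/{n}0.png',s['img'][:,:,::-1]); pickle.dump(s,open(n+'.pkl','wb'))
    print(n,s['fovy'],s['cx'],s['cy'],s['pc'].round(3),s['Rc'].round(2).tolist(),(s['depth']>0).mean())
print(get_state())
E
```

```text
pics
scene 55.54250081951158 322.3010759384668 240.10578602671535 [-0.116 -0.525  0.738] [[0.65, -0.44, 0.62], [-0.76, -0.4, 0.52], [0.02, -0.81, -0.59]] 0.9959505208333334
top 48.561916757148744 316.5143568299006 249.89771386515167 [0.409 0.039 1.43 ] [[-0.03, -0.99, 0.12], [-1.0, 0.02, -0.01], [0.0, -0.12, -0.99]] 0.99599609375
{'time': 0.1, 'joint_pos': array([ 1.03447036e+00,  3.07521178e-01,  1.50753889e+00, -1.54129209e-05,
        1.32840643e+00, -7.35367055e-02]), 'qd': array([-1.87693168e-03, -2.20664909e-03, -4.61841468e-03, -2.20761476e-05,
       -2.59162902e-04, -2.87798876e-03]), 'joint_torque': array([-8.40005741e-04, -4.58529389e+01, -2.52609676e+01, -2.21220253e-04,
        5.64157395e-03, -4.80622884e-05]), 'tool_pos': array([0.25643153, 0.51395405, 0.23046145]), 'ee_rot': array([ 2.29333301e-01,  9.73347502e-01, -8.95945736e-04, -2.74155740e-04]), 'wrist_force': array([-0.18906319,  0.10243231,  0.684231  ]), 'wrist_torque': array([-0.04710865,  0.0193531 ,  0.00520922]), 'finger_force': 0.0, 'width': 1.0025366762643955}
```

View pics/scene0.png

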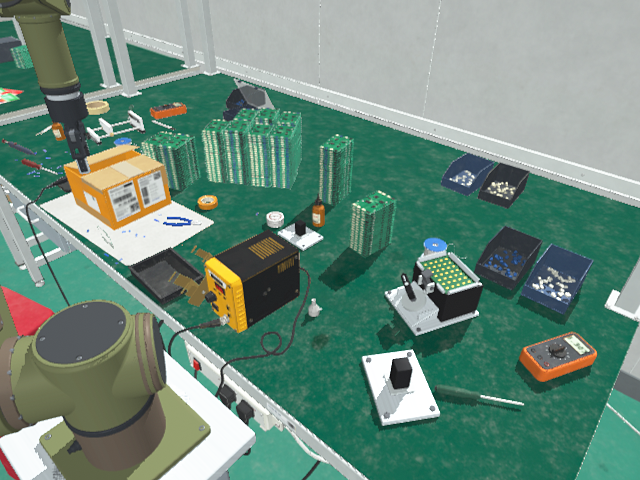

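View pics/top0.png

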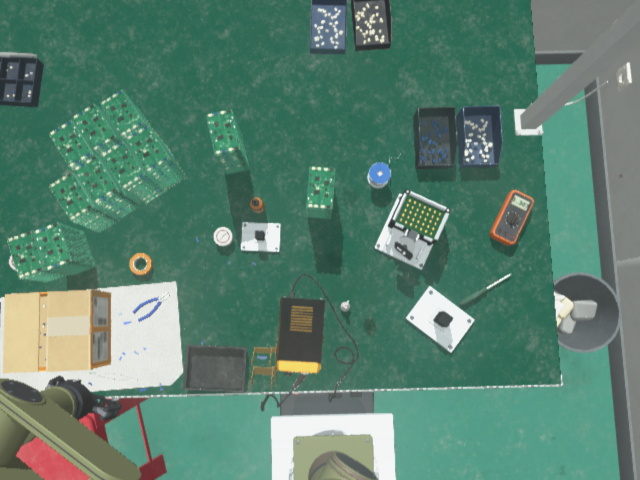

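The top view shows two post-bearing plates: a small one at (261,237) beside the tin (223,236) and bottle (257,204), and a larger one at (440,319). The description asks for the smaller, with bottle and tin close by, so it's (261,237). The jig is at (415,228), its knob at (402,248), the nozzle at (345,306), and the board pile at (321,190). I'll confirm in a crop and measure.

```bash
python3 - <<'E'
from h import *
import pickle
s=pickle.load(open('top.pkl','rb')); im=s['img']; P=cloud(s)
c1=cv2.resize(im[185:275,200:290],(390,390),interpolation=2); c2=cv2.resize(im[180:280,365:465],(390,390),interpolation=2)
cv2.imwrite('pics/crop.png',np.hstack([c1,c2])[:,:,::-1])
def rect(mask,roi,z,name):
    m=np.zeros(mask.shape,np.uint8); u0,v0,u1,v1=roi; m[v0:v1,u0:u1]=mask[v0:v1,u0:u1]
    n,l,st,ce=cv2.connectedComponentsWithStats(m); k=1+np.argmax(st[1:,4])
    ys,xs=np.where(l==k); w=onz(s,np.c_[xs,ys],z)[:,:2]
    r=cv2.minAreaRect((w*1000).astype(np.float32)); print(name,len(xs),np.round(r[0],1),np.round(r[1],1),round(r[2],1),'px',ce[k].round(1),'z',np.median(P[ys,xs,2]).round(4)); 
Z=P[:,:,2]
print('bench z',np.median(Z[330:340,400:410]))
hsv=cv2.cvtColor(im,cv2.COLOR_RGB2HSV)
white=(hsv[...,1]<50)&(hsv[...,2]>150); dark=(hsv[...,2]<60)
rect((white|dark)&(Z<.06)&(Z>.003),(236,215,286,258),.008,'plate')
rect((Z>.03)&(Z<.07),(236,215,286,258),.048,'post')
rect((white|dark)&(Z<.06)&(Z>.003),(400,280,480,360),.008,'bigplate')
rect((Z>.08)&(Z<.094),(380,180,460,240),.088,'nest')
rect((Z>.015)&(Z<.04),(210,224,236,252),.024,'tin')
rect((Z>.03),(245,190,270,216),.09,'flux')
rect((Z>.01),(335,295,355,316),.03,'nozzle')
rect((Z>.11),(295,160,345,220),.137,'pile')
np.set_printoptions(linewidth=250)
print((Z[230:270:2,376:430:2]*1000).astype(int))
E
```

```text
bench z 0.001299169430268754
plate 956 [626.9 178.8] [104.1  77. ] 86.6 px [260.7 236.5] z 0.0096
post 83 [626.1 178.8] [21.  24.1] 89.3 px [259.  234.2] z 0.0489
bigplate 2089 [ 395.2 -293.7] [150.  110.4] 51.1 px [439.4 318.5] z 0.0127
nest 1428 [ 652.4 -235.7] [126.2 113.2] 63.6 px [420.  216.3] z 0.0891
tin 281 [628.8 278.1] [48.  48.9] 44.5 px [222.7 235.9] z 0.0244
flux 158 [699.4 179.4] [35.  32.9] 44.5 px [256.6 203.8] z 0.06
nozzle 73 [436.6 -42.2] [21.  26.1] 88.6 px [344.9 305.7] z 0.0218
pile 1104 [725.6  15.9] [ 65.  109.4] 83.7 px [320.4 187.6] z 0.1365
[[   1    2    2   11   10    8    8    6   39   39   42   39   42   47   74   79   73  108  106   87   86   88   86   91   91   91   91]
 [   3    0    0    8    9   13   15   38   40   37   38   40   40   42   80   81   75  105  108  109  109   89   82   88   85   86   90]
 [   0   -4    7   12    4   18    8   32   40   36   36   33   39   37   86   90   97  104  100  109  108   84   84   89   85   87   89]
 [   2    3   10    8    3   10   29   37 1429   32   28   30   33   46   73   40  101   97   99  102  102   86 
[... 1534 characters left out ...]
  6    0]
 [   2    6    0   -1    0    0    3    1   -1    1    2    1   -1    5   13   15   10   17   11   11   18   10   16    5   12    3    4]
 [   0    2   -1    0    0    1    0    3    0    0    3    2    5    1   -1    5    9   17   14   16   12   10    8    7    6    6    4]
 [   2    6    0    3    0    1    0    0    0    7   10    3    2    2    1    4    0 1429    4   12   11   11   11   13   -1    2    0]
 [  -1    1    1    1    5    0    0    3    0   -4    1    0    2    6    1    0    6    7    0    6   10   10   11   10    1    2    3]
 [  -1    4    1    4    3    4    1    0    0    0   -1    5    0    0 1429    4    0   -1    2    0    8   -5   12    1    0    4    3]]
```

View pics/crop.png

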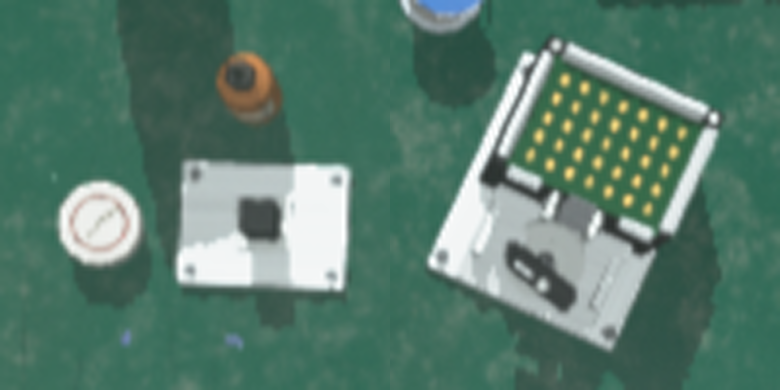

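The crop confirms it: the small plate (104x77 mm measured) has its post at (261,237) in the top view, next to the tin and bottle. In the jig half, the knob's bar runs from upper-left to lower-right, so the pointed end is upper-left and the knob has about 70° clockwise to go. Next I check the path heights and work out the first move.

```bash
cat >> h.py <<'E'
def plan(target,yaw_y):
    "turn (deg) first, then shift (cm) in the turned tool axes"
    st=get_state(); M=R.from_quat(st['ee_rot']).as_matrix()
    cur=np.degrees(np.arctan2(M[1,1],M[0,1])); d=(yaw_y-cur+90)%180-90
    M2=R.from_euler('z',d,degrees=True).as_matrix()@M
    D=np.array(target)-st['tool_pos']
    print('t',round(st['time'],2),'tcp',np.round(st['tool_pos'],4),'yaw_y',round(cur,2),'TURN',round(-d,2),'DP cm after turn',(M2.T@D*100).round(2),'before turn',(M.T@D*100).round(2),'j6',st['joint_pos'][5].round(2))
E
python3 - <<'E'
from h import *
import pickle
s=pickle.load(open('top.pkl','rb')); P=cloud(s).reshape(-1,3)
a=np.array([.257,.515]);b=np.array([.627,.179]); t=((P[:,:2]-a)@(b-a))/((b-a)@(b-a)); d=np.linalg.norm(P[:,:2]-a-np.clip(t,0,1)[:,None]*(b-a),axis=1)
for lo in np.arange(0.1,1,.1):
    m=(t>lo)&(t<lo+.1)&(d<.09)&(P[:,2]<.5); print(lo.round(1),P[m,2].max().round(3) if m.any() else None)
# green floor
im=s['img'];hsv=cv2.cvtColor(im,cv2.COLOR_RGB2HSV)
plan([.627,.179,.20],86.6)
w=snapshot('wrist'); print(np.round(w['tool_from_camera'],3).tolist())
E
```

```text
0.1 0.016
0.2 0.031
0.3 0.031
0.4 0.015
0.5 0.013
0.6 0.012
0.7 0.01
0.8 0.032
0.9 0.056
t 0.1 tcp [0.2564 0.514  0.2305] yaw_y 63.48 TURN -23.12 DP cm after turn [-38.98 -31.23   3.1 ] before turn [-48.11 -13.42   3.07] j6 -0.07
[[-0.001, -0.962, -0.273, 0.068], [1.0, -0.002, 0.0, 0.0], [-0.001, -0.273, 0.962, -0.144], [0.0, 0.0, 0.0, 1.0]]
```

```bash
python3 -m pendant '{"grip":[0,0,0],"dp":[[0,0,0],[0,0,0],[0,0,0]],"turn":[-7.7,-7.7,-7.7]}' 40; python3 -m pendant '{"grip":[0,0,0,0,0],"dp":[[-5,-4,0],[-5,-4,0],[-5,-4,0],[-5,-4,0],[-5,-4,0]],"turn":[0,0,0,0,0]}';python3 -m pendant '{"grip":[0,0,0,0,0],"dp":[[-5,-4,0],[-5,-4,0],[-4,-3.2,0],[0,0,0],[0,0,0]],"turn":[0,0,0,0,0]}'
python3 - <<'E'
from h import *
import pickle
s=grab('wrist'); pickle.dump(s,open('w1.pkl','wb')); cv2.imwrite('pics/w1.png',s['img'][:,:,::-1]); plan([.627,.179,.20],86.6)
E
```

```text
time: 0.52
tool_pos: [0.2566, 0.5142, 0.2309]
ee_rot: [0.028, 1.0, -0.0, -0.0]
wrist_force: [0.2, -0.2, 0.9]
width: 1.002
finger_force: 0.0
time: 1.15
tool_pos: [0.4898, 0.3036, 0.2311]
ee_rot: [0.03, 1.0, 0.0, -0.0]
wrist_force: [-0.2, 0.1, 0.4]
width: 1.004
finger_force: 0.0
time: 1.78
tool_pos: [0.6188, 0.1869, 0.2306]
ee_rot: [0.03, 1.0, 0.0, -0.001]
wrist_force: [-0.1, 0.9, 1.5]
width: 1.002
finger_force: 0.0
t 1.82 tcp [0.6184 0.1875 0.2308] yaw_y 86.61 TURN 0.01 DP cm after turn [-0.92 -0.8   3.08] before turn [-0.92 -0.8   3.08] j6 -1.28
```

View pics/w1.png

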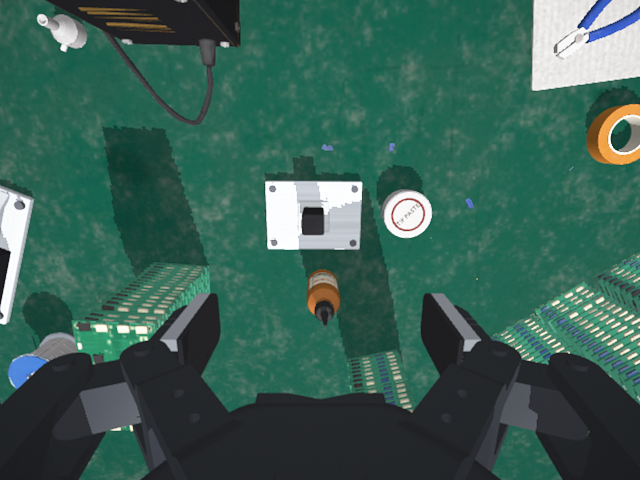

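The wrist view shows the plate at (313,215), its post at (313,221), the bottle at (323,290) and the tin at (408,214), all clear of the fingers. I measure the plate and post here.

```bash
python3 - <<'E'
from h import *
import pickle
s=pickle.load(open('w1.pkl','rb')); im=s['img']; P=cloud(s); Z=P[...,2]
v=im.max(2); roi=np.zeros(v.shape,bool); roi[170:260,255:368]=1
hsv=cv2.cvtColor(im,cv2.COLOR_RGB2HSV)
print('z plate, post', np.median(Z[230:245,275:290]),np.median(Z[213:218,308:318]))
m=roi&(hsv[...,1]<60)&(v>90); n,l,st,_=cv2.connectedComponentsWithStats(m.astype(np.uint8)); k=1+np.argmax(st[1:,4]); ys,xs=np.where(l==k)
w=onz(s,np.c_[xs,ys],.008)[:,:2]; r=cv2.minAreaRect((w*1e3).astype(np.float32)); print('plate',r)
ys,xs=np.where(roi&(Z>.043)&(Z<.056)); w=onz(s,np.c_[xs,ys],.048)[:,:2]; print('post',len(xs),cv2.minAreaRect((w*1e3).astype(np.float32)), w.mean(0))
ys,xs=np.where(roi&(v<60)); print('dark',xs.min(),xs.max(),ys.min(),ys.max())
plan([.627,.179,.10],86.6)
E
```

```text
z plate, post 0.009326034168090969 0.0489433187161481
plate ((627.1005859375, 179.05194091796875), (104.83207702636719, 77.3939437866211), 86.24437713623047)
post 512 ((626.3406372070312, 179.57937622070312), (21.841609954833984, 22.24544334411621), 86.45369720458984) [0.6262363  0.17955565]
dark 264 342 184 250
t 1.82 tcp [0.6184 0.1875 0.2308] yaw_y 86.61 TURN 0.01 DP cm after turn [-0.93 -0.8  13.08] before turn [-0.93 -0.8  13.08] j6 -1.28
```

```bash
python3 -m pendant '{"grip":[0,0,0,0,0],"dp":[[-0.9,-0.8,4],[0,0,5],[0,0,5],[0,0,4],[0,0,2]],"turn":[0.2,0,0,0,0]}' 40; python3 -c "
from h import *
plan([.6267,.1793,.015],86.35)"
```

```text
time: 2.45
tool_pos: [0.6248, 0.1798, 0.0289]
ee_rot: [0.03, 1.0, -0.0, -0.002]
wrist_force: [-0.3, -0.1, 1.2]
width: 1.0
finger_force: 0.0
t 2.45 tcp [0.6248 0.1798 0.0289] yaw_y 86.52 TURN 0.17 DP cm after turn [-0.2  -0.04  1.39] before turn [-0.2  -0.04  1.39] j6 -1.3
```

```bash
python3 -m pendant '{"grip":[0,0,180,220,220],"dp":[[-0.1,0,0.7],[0,0,0.5],[0,0,0],[0,0,0],[0,0,0]],"turn":[0,0,0,0,0]}' 50;  python3 -m pendant '{"grip":[220,220,220,220],"dp":[[0,0,0],[0,0,0],[0,0,0],[0,0,0]],"turn":[0,0,0,0]}' 50; python3 -c "
from h import *
plan([.6267,.1793,.015],86.35)"
```

```text
time: 3.08
tool_pos: [0.6295, 0.1784, 0.0202]
ee_rot: [0.032, 1.0, 0.0, 0.001]
wrist_force: [0.1, 0.2, 0.3]
width: 0.376
finger_force: 0.0
time: 3.58
tool_pos: [0.6296, 0.1785, 0.0201]
ee_rot: [0.032, 1.0, 0.0, 0.001]
wrist_force: [-0.8, -1.1, 5.9]
width: 0.248
finger_force: 50.7
t 3.58 tcp [0.6296 0.1785 0.0201] yaw_y 86.38 TURN 0.03 DP cm after turn [0.3  0.06 0.51] before turn [0.3  0.06 0.51] j6 -1.3
```

Width 21 mm at 50 N: the post is held. Lift, then fly toward the jig and look at it on the way.

```bash
python3 -m pendant '{"grip":[220,220,220,220,220],"dp":[[0,0,-3],[0,0,-6],[0,0,-6],[0,0,-6],[0,0,-4]],"turn":[0,0,0,0,0]}' 60; python3 - <<'E'
from h import *
import pickle
s=pickle.load(open('top.pkl','rb')); im=s['img']
hsv=cv2.cvtColor(im,cv2.COLOR_RGB2HSV)
roi=np.zeros(im.shape[:2],bool); roi[185:245,385:455]=1
P=cloud(s); Z=P[...,2]
g=roi&(Z>.078)&(Z<.096)&(hsv[...,1]>60)
g=cv2.morphologyEx(g.astype(np.uint8),cv2.MORPH_OPEN,np.ones((3,3)))
n,l,st,_=cv2.connectedComponentsWithStats(g); k=1+np.argmax(st[1:,4]); ys,xs=np.where(l==k)
w=onz(s,np.c_[xs,ys],.088)[:,:2]; r=cv2.minAreaRect((w*1e3).astype(np.float32)); print('floor',r)
plan([.56,-.12,.30],63.5)
E
```

```text
time: 4.2
tool_pos: [0.6294, 0.1784, 0.2721]
ee_rot: [0.032, 1.0, 0.0, 0.001]
wrist_force: [0.4, -0.2, -2.9]
width: 0.244
finger_force: 59.0
floor ((654.4513549804688, -236.87713623046875), (105.2999038696289, 81.09254455566406), 63.505226135253906)
t 4.2 tcp [0.6294 0.1784 0.2721] yaw_y 86.38 TURN 22.88 DP cm after turn [ -7.11 -29.8   -2.79] before turn [  5.03 -30.22  -2.82] j6 -1.3
```

```bash
python3 -m pendant '{"grip":[220,220,220],"dp":[[0,0,-0.7],[0,0,-0.7],[0,0,-0.7]],"turn":[7.6,7.6,7.7]}' 60; python3 -c "
from h import *
plan([.726,-.273,.29],63.5)"
```

```text
time: 4.58
tool_pos: [0.6283, 0.1782, 0.2896]
ee_rot: [0.232, 0.973, -0.0, -0.001]
wrist_force: [-0.1, -0.2, -1.2]
width: 0.246
finger_force: 59.0
t 4.58 tcp [0.6283 0.1782 0.2896] yaw_y 63.23 TURN -0.27 DP cm after turn [-28.87 -36.02  -0.04] before turn [-29.04 -35.88  -0.04] j6 -0.89
```

```bash
python3 -m pendant '{"grip":[220,220,220,220,220],"dp":[[-1.5,-2,0],[-3.2,-4,0],[-3.2,-4,0],[-3.2,-4,0],[-3.2,-4,0]],"turn":[0,0,0,0,0]}' 60;  python3 -m pendant '{"grip":[220,220,220,220,220],"dp":[[-3.2,-4,0],[-3.2,-4,0],[-3.2,-4,0],[-3.2,-4,0],[-1.8,-2,0]],"turn":[0,0,0,0,0]}' 60;python3 -m pendant '{"grip":[220,220,220],"dp":[[0,0,0],[0,0,0],[0,0,0]],"turn":[0,0,0]}'
python3 - <<'E'
from h import *
import pickle
plan([.726,-.273,.29],63.5)
s=grab('wrist'); pickle.dump(s,open('w2.pkl','wb')); cv2.imwrite('pics/w2.png',s['img'][:,:,::-1])
E
```

```text
time: 5.2
tool_pos: [0.6762, -0.048, 0.2891]
ee_rot: [0.229, 0.973, -0.0, -0.001]
wrist_force: [-0.3, 0.7, -1.5]
width: 0.247
finger_force: 59.0
time: 5.82
tool_pos: [0.7263, -0.276, 0.2883]
ee_rot: [0.231, 0.973, -0.0, -0.001]
wrist_force: [0.1, 0.6, -0.6]
width: 0.245
finger_force: 59.0
time: 6.2
tool_pos: [0.7267, -0.2712, 0.2902]
ee_rot: [0.229, 0.974, 0.0, -0.0]
wrist_force: [-0.2, 0.3, -1.8]
width: 0.249
finger_force: 59.0
t 6.2 tcp [ 0.7267 -0.2712  0.2902] yaw_y 63.57 TURN 0.07 DP cm after turn [-0.02 -0.19  0.02] before turn [-0.02 -0.19  0.02] j6 -1.52
```

View pics/w2.png

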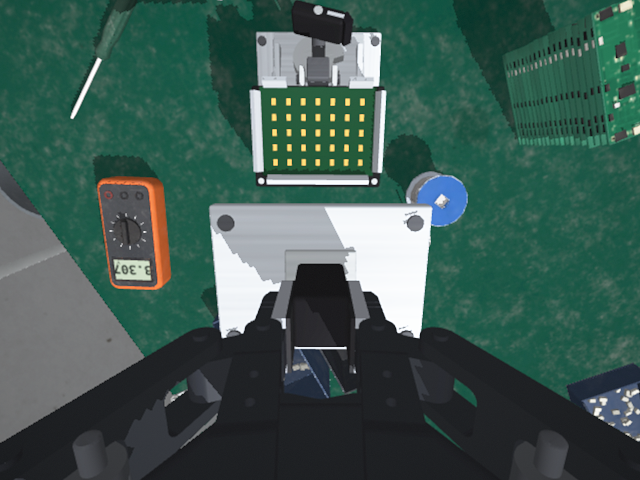

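The wrist view shows the nest's green floor at about (262–375, 88–174), the knob at (322,22), and the held plate with its front edge near row 206. I measure the floor and the held plate.

```bash
python3 - <<'E'
from h import *
import pickle
s=pickle.load(open('w2.pkl','rb')); im=s['img']; P=cloud(s); Z=P[...,2]
hsv=cv2.cvtColor(im,cv2.COLOR_RGB2HSV)
roi=np.zeros(Z.shape,bool); roi[80:190,245:390]=1
g=roi&(Z>.078)&(Z<.095)&(hsv[...,1]>90)
print('floor z',np.median(Z[g]))
g=cv2.morphologyEx(g.astype(np.uint8),cv2.MORPH_OPEN,np.ones((3,3)))
n,l,st,_=cv2.connectedComponentsWithStats(g); k=1+np.argmax(st[1:,4]); ys,xs=np.where(l==k); print('px',xs.min(),xs.max(),ys.min(),ys.max())
w=onz(s,np.c_[xs,ys],.088)[:,:2]; print('floor',cv2.minAreaRect((w*1e3).astype(np.float32)))
# rim outer: top 97mm
m=roi&(hsv[...,1]<60)&(Z>.085)&(Z<.105); ys,xs=np.where(m); w=onz(s,np.c_[xs,ys],.097)[:,:2]; print('rim',cv2.minAreaRect((w*1e3).astype(np.float32)))
# gold dots: grid
gd=roi&(hsv[...,0]>15)&(hsv[...,0]<35)&(hsv[...,2]>150)&(hsv[...,1]>80); n,l,st,ce=cv2.connectedComponentsWithStats(gd.astype(np.uint8)); c=ce[1:][st[1:,4]>8]; w=onz(s,c,.088)[:,:2]; print('dots',len(c),w.mean(0),cv2.minAreaRect((w*1e3).astype(np.float32)))
# held plate, tool frame
st_=get_state(); M=R.from_quat(st_['ee_rot']).as_matrix(); T=(P-st_['tool_pos'])@M
roi=np.zeros(Z.shape,bool); roi[195:345,200:445]=1
m=roi&(abs(T[...,2]-0)<.02)&(hsv[...,1]<60)&(hsv[...,2]>100); print('plate top tool z',np.median(T[m][:,2]))
zt=np.median(T[m][:,2]); 
def ontool(uv):
    d=ray(s,uv)@M; o=(s['pc']-st_['tool_pos'])@M; return o+d*((zt-o[2])/d[:,2])[:,None]
n,l,stt,_=cv2.connectedComponentsWithStats(cv2.morphologyEx(m.astype(np.uint8),cv2.MORPH_CLOSE,np.ones((3,3)))); k=1+np.argmax(stt[1:,4]); m=l==k
fe=[];
for u in range(225,420):
    c=np.where(m[:,u])[0]
    if len(c): fe.append((u,c[0]-.5))
fe=ontool(np.array(fe)); a=np.polyfit(fe[:,1],fe[:,0],1); print('front edge x at y0',a[1],'slope deg',np.degrees(np.arctan(a[0])))
L=[];Rr=[]
for v in range(212,300,2):
    c=np.where(m[v])[0]; L.append((c[0]-.5,v)); Rr.append((c[-1]+.5,v))
L=ontool(np.array(L));Rr=ontool(np.array(Rr)); 
for n_,E in(('L',L),('R',Rr)): a=np.polyfit(E[:,0],E[:,1],1); print(n_,'median y',np.median(E[:,1]),'slope deg',np.degrees(np.arctan(a[0])), 'y at x=0',a[1])
E
```

```text
floor z 0.08922160546144164
px 259 376 87 175
floor ((656.3052978515625, -237.98487854003906), (110.22235107421875, 81.65975952148438), 63.494503021240234)
rim ((658.676025390625, -238.86688232421875), (125.15249633789062, 96.25516510009766), 63.25496292114258)
dots 35 [ 0.65611174 -0.23812357] ((656.1414794921875, -238.03964233398438), (84.5951919555664, 56.50128173828125), 63.374942779541016)
plate top tool z 0.011071271437286657
front edge x at y0 0.041753660713477414 slope deg -0.11772018954875822
L median y -0.050779131411560985 slope deg 0.060405437267960695 y at x=0 -0.050799579551378274
R median y 0.05216269675813122 slope deg 0.08121750619354312 y at x=0 0.05213743818811346
```

```bash
python3 -m pendant '{"grip":[220,220,220,220,220],"dp":[[2,0.6,0],[3,0.5,0],[2.5,0,3],[0,0,5],[0,0,2]],"turn":[0,0,0,0,0]}' 60;python3 -m pendant '{"grip":[220,220,220],"dp":[[0,0,0],[0,0,0],[0,0,0]],"turn":[0,0,0]}'
python3 -c "
from h import *
plan([.659,-.2402,.120],63.45)"
```

```text
time: 6.88
tool_pos: [0.6625, -0.2272, 0.1879]
ee_rot: [0.229, 0.974, 0.0, -0.002]
wrist_force: [0.3, -0.4, -1.7]
width: 0.244
finger_force: 59.0
time: 7.25
tool_pos: [0.6659, -0.2297, 0.1923]
ee_rot: [0.229, 0.973, -0.0, 0.002]
wrist_force: [-0.3, 0.1, -1.1]
width: 0.248
finger_force: 59.0
t 7.25 tcp [ 0.6659 -0.2297  0.1923] yaw_y 63.5 TURN 0.05 DP cm after turn [ 0.17 -1.25  7.23] before turn [ 0.17 -1.25  7.23] j6 -1.5
```

```bash
python3 -m pendant '{"grip":[220,220,220,220,220],"dp":[[0.2,-1.2,1],[0,0,3],[0,0,2.3],[0,0,0],[0,0,0]],"turn":[0,0,0,0,0]}' 60;python3 -c "
from h import *
plan([.659,-.2402,.120],63.45)
s=grab('wrist'); cv2.imwrite('pics/w3.png',s['img'][:,:,::-1])"
```

```text
time: 7.88
tool_pos: [0.6578, -0.24, 0.128]
ee_rot: [0.23, 0.973, -0.0, 0.001]
wrist_force: [0.6, 0.3, -1.0]
width: 0.248
finger_force: 59.0
t 7.88 tcp [ 0.6578 -0.24    0.128 ] yaw_y 63.46 TURN 0.01 DP cm after turn [-0.11  0.03  0.8 ] before turn [-0.11  0.03  0.8 ] j6 -1.52
```

View pics/w3.png

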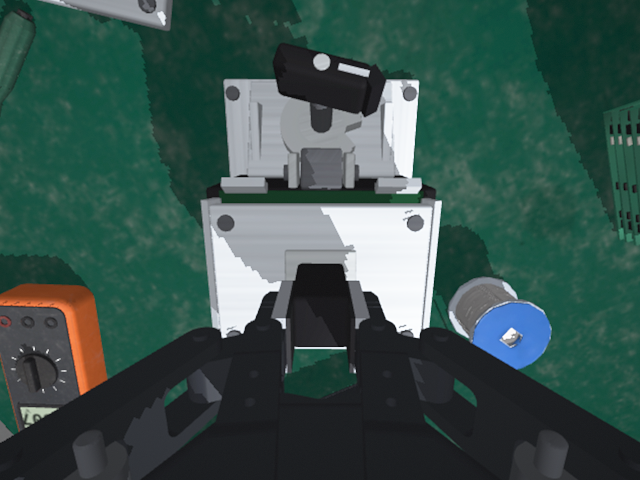

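The plate hovers over the nest, rims equally visible at columns 205 and 437, and a sliver of green floor shows ahead of it. Lower.

```bash
python3 -m pendant '{"grip":[220,220,220,220,220],"dp":[[-0.1,0,0.6],[0,0,0.5],[0,0,0.3],[0,0,0.2],[0,0,0]],"turn":[0,0,0,0,0]}' 60;python3 -c "
from h import *
plan([.659,-.2402,.108],63.45)"
```

```text
time: 8.55
tool_pos: [0.6583, -0.2396, 0.111]
ee_rot: [0.229, 0.973, 0.0, -0.0]
wrist_force: [-1.2, 0.2, -1.2]
width: 0.249
finger_force: 59.0
t 8.55 tcp [ 0.6583 -0.2396  0.111 ] yaw_y 63.49 TURN 0.04 DP cm after turn [-0.09 -0.02  0.3 ] before turn [-0.09 -0.02  0.3 ] j6 -1.52
```

```bash
python3 -m pendant '{"grip":[220,220,220,220],"dp":[[0,0,0.2],[0,0,0.2],[0,0,0],[0,0,0]],"turn":[0,0,0,0]}' 60;python3 -c "
from h import *
plan([.659,-.2402,.108],63.45)"
```

```text
time: 9.05
tool_pos: [0.6586, -0.2398, 0.1081]
ee_rot: [0.229, 0.973, -0.0, 0.0]
wrist_force: [-2.0, 0.2, 4.5]
width: 0.245
finger_force: 59.6
t 9.05 tcp [ 0.6586 -0.2398  0.1081] yaw_y 63.49 TURN 0.04 DP cm after turn [-0.05 -0.02  0.01] before turn [-0.05 -0.02  0.01] j6 -1.52
```

Contact at the expected height, so it's seated. Release and lift straight up.

```bash
python3 -m pendant '{"grip":[190,120,60,60,60],"dp":[[0,0,0],[0,0,0],[0,0,0],[0,0,0],[0,0,0]],"turn":[0,0,0,0,0]}' 30;python3 -m pendant '{"grip":[60,60,60,60,60],"dp":[[0,0,-2],[0,0,-4],[0,0,-4],[0,0,-4],[0,0,0]],"turn":[0,0,0,0,0]}'; python3 - <<'E'
from h import *
import pickle
s=grab('wrist'); pickle.dump(s,open('w4.pkl','wb'));cv2.imwrite('pics/w4.png',s['img'][:,:,::-1]); plan([.6,-.2,.2],63.5)
E
```

```text
time: 9.68
tool_pos: [0.6584, -0.2397, 0.107]
ee_rot: [0.229, 0.973, 0.0, -0.0]
wrist_force: [-0.9, -1.5, -0.0]
width: 0.765
finger_force: 0.0
time: 10.3
tool_pos: [0.6608, -0.2407, 0.2522]
ee_rot: [0.229, 0.973, -0.001, 0.004]
wrist_force: [0.9, 0.6, -0.4]
width: 0.764
finger_force: 0.0
t 10.35 tcp [ 0.6594 -0.2401  0.2496] yaw_y 63.49 TURN -0.01 DP cm after turn [7.13 0.94 4.92] before turn [7.13 0.93 4.92] j6 -1.52
```

View pics/w4.png

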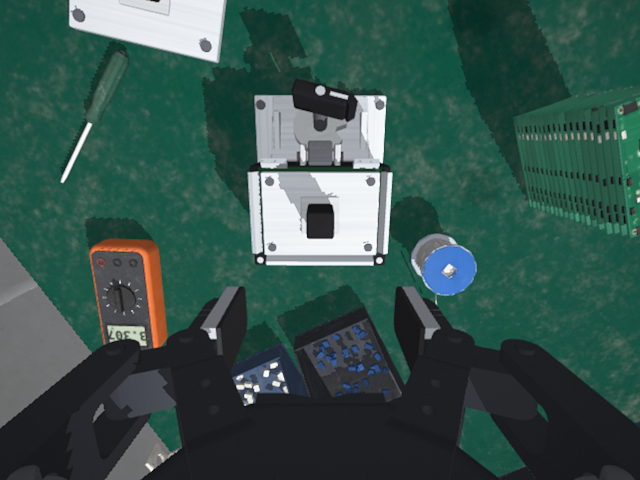

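The plate lies in the nest with its post at (320,221). The knob's bar is at (323,98), its pointed end (white line) at right toward (352,100). I verify the seating and measure the bar.

```bash
python3 - <<'E'
from h import *
import pickle
s=pickle.load(open('w4.pkl','rb')); im=s['img']; P=cloud(s); Z=P[...,2]; v=im.max(2)
hsv=cv2.cvtColor(im,cv2.COLOR_RGB2HSV)
N=np.array([.656,-.238,.088]); y=np.radians(63.45); X=np.array([np.sin(y),-np.cos(y),0]); Y=np.array([np.cos(y),np.sin(y),0]); J=np.c_[X,Y,[0,0,1]]
Q=(P-N)@J
roi=np.zeros(Z.shape,bool); roi[165:262,250:395]=1
m=roi&(Z>.125)&(Z<.15); ys,xs=np.where(m); w=(onz(s,np.c_[xs,ys],.136)-N)@J; print('post top z',np.median(Z[m]),cv2.minAreaRect((w[:,:2]*1e3).astype(np.float32)))
m=roi&(Z>.085)&(Z<.11)&(hsv[...,1]<60); A=P[m]; c,_,_,_=np.linalg.lstsq(np.c_[A[:,:2]-N[:2],np.ones(len(A))],A[:,2],rcond=None); print('plane',c)
# floor strip outside plate edges? rim and plate extents on row/col profiles
for u in (290,345): print('col',u,[(r,int(v[r,u]),round(Q[r,u,0]*1e3),round(Q[r,u,2]*1e3)) for r in range(158,180,2)])
# knob bar
roi=np.zeros(Z.shape,bool); roi[70:125,280:365]=1
m=roi&(Z>.06)&(Z<.11); B=Q[m]; print('bar n',len(B),'z',np.percentile(B[:,2],[2,50,98]).round(3))
for t in (0,1,2): print('xyz'[t],np.percentile(B[:,t],[1,50,99]).round(4))
th=np.radians(25); ax=np.array([-np.sin(th),0,np.cos(th)]); up=np.array([np.cos(th),0,np.sin(th)]) # uphill dir
h=B@ax; top=np.percentile(h,95); print('axis height top',top)
T=B[h>top-.006]; ab=np.c_[T@up,T[:,1]]; print('bar in knob plane (up,y):',cv2.minAreaRect((ab*1e3).astype(np.float32)))
E
```

```text
post top z 0.13700723788310787 ((-0.749415397644043, 0.6854133605957031), (21.432254791259766, 24.222923278808594), 89.93604278564453)
plane [-0.00081085  0.00154667  0.09663367]
col 290 [(158, 177, -46, -47), (160, 135, -44, -50), (162, 22, -43, -30), (164, 23, -43, -3), (166, 38, -41, 0), (168, 58, -40, 1), (170, 53, -38, 2), (172, 167, -37, 8), (174, 181, -35, 9), (176, 180, -33, 9), (178, 185, -32, 9)]
col 345 [(158, 176, -46, -48), (160, 138, -44, -49), (162, 30, -43, -33), (164, 22, -43, -6), (166, 31, -41, 1), (168, 59, -40, 1), (170, 54, -38, 2), (172, 166, -37, 9), (174, 249, -35, 10), (176, 246, -33, 9), (178, 247, -32, 10)]
bar n 1920 z [-0.023  0.001  0.007]
x [-0.1112 -0.0955 -0.0821]
y [-0.0223  0.003   0.0306]
z [-0.0251  0.0007  0.0073]
axis height top 0.046913699161128336
bar in knob plane (up,y): ((-90.62078857421875, 4.391895294189453), (55.8940315246582, 14.642240524291992), 74.27853393554688)
```

The plate is seated: flat, square, within 1 mm, and held back from the pawl. The bar is 74° short of uphill (knob about 1.30 rad). The tool can only point straight down, so I'll push the bar's tail round with the shut fingers, turning with it.

```bash
cat >> h.py <<'E'
N=np.array([.656,-.238,.088]); _y=np.radians(63.45); J=np.c_[[np.sin(_y),-np.cos(_y),0],[np.cos(_y),np.sin(_y),0],[0,0,1]]
_t=np.radians(25); UP=np.array([np.cos(_t),0,np.sin(_t)]); YY=np.array([0,1.,0]); G=np.array([-.0966,0.0003,-.0098])
def knob(phi,gap=0,r=.027,deep=.005,lift=0):
    f=np.radians(phi); tail=G-r*(np.cos(f)*UP+np.sin(f)*YY); n=np.sin(f)*UP-np.cos(f)*YY
    nh=n[:2]/np.linalg.norm(n[:2]); tz=np.tan(np.arcsin(n[2]))
    off=.011+.007/np.linalg.norm(n[:2])+deep*tz+gap
    c=tail.copy(); c[:2]+=nh*off; c[2]+=lift-deep
    return N+J@c, 63.45-90+np.degrees(np.arctan2(nh[0],-nh[1]))
E
python3 - <<'E'
from h import *
for phi,gap in((74,.005),(74,0),(50,0),(25,0),(0,0)):
    t,y=knob(phi,gap); print(phi,gap,t.round(4),round(y,1),((t-N)@J*1e3).round(1))
t,y=knob(74,.005,lift=.1); plan(t,y)
E
```

```text
74 0.005 [ 0.5707 -0.2328  0.0701] 45.9 [-78.7 -33.5 -17.9]
74 0 [ 0.5671 -0.2293  0.0701] 45.9 [-83.4 -32.  -17.9]
50 0 [ 0.5535 -0.2248  0.0659] 20.7 [-97.6 -34.  -22.1]
25 0 [ 0.5436 -0.2138  0.0629] -3.6 [-111.4  -28.6  -25.1]
0 0 [ 0.5398 -0.1997  0.0618] -26.6 [-121.1  -17.7  -26.2]
t 10.35 tcp [ 0.6594 -0.2401  0.2496] yaw_y 63.49 TURN 17.59 DP cm after turn [ 6.92 -5.65  7.92] before turn [ 8.3  -3.31  7.91] j6 -1.52
```

```bash
python3 -m pendant '{"grip":[255,255,255,255,255],"dp":[[0,0,0],[0,0,0],[3,-2.5,0],[3.9,-3.1,2],[0,0,2]],"turn":[8.8,8.8,0,0,0]}' 40;python3 -m pendant '{"grip":[255,255,255],"dp":[[0,0,1],[0,0,0],[0,0,0]],"turn":[0,0,0]}' 40; python3 - <<'E'
from h import *
t,y=knob(74,.005); plan(t,y)
E
```

```text
time: 10.98
tool_pos: [0.5641, -0.2301, 0.2047]
ee_rot: [0.376, 0.927, 0.0, -0.004]
wrist_force: [0.9, -0.2, 1.2]
width: 0.002
finger_force: 0.0
time: 11.35
tool_pos: [0.571, -0.2322, 0.1976]
ee_rot: [0.375, 0.927, -0.0, 0.001]
wrist_force: [0.3, 0.7, 0.4]
width: -0.003
finger_force: 0.0
t 11.35 tcp [ 0.571  -0.2322  0.1976] yaw_y 45.9 TURN 0.01 DP cm after turn [-1.000e-02 -7.000e-02  1.275e+01] before turn [-1.000e-02 -7.000e-02  1.275e+01] j6 -1.26
```

Well aligned above the gap behind the tail. Descend in steps and watch the force.

```bash
python3 -m pendant '{"grip":[255,255,255,255,255],"dp":[[0,0,3],[0,0,3],[0,0,2],[0,0,1],[0,0,0]],"turn":[0,0,0,0,0]}' 40;python3 - <<'E'
from h import *
s=grab('wrist'); cv2.imwrite('pics/w5.png',s['img'][:,:,::-1])
t,y=knob(74,.005); plan(t,y)
E
```

```text
time: 11.98
tool_pos: [0.5702, -0.2319, 0.1072]
ee_rot: [0.375, 0.927, -0.0, -0.0]
wrist_force: [0.0, 0.2, 0.5]
width: -0.0
finger_force: 0.0
t 12.03 tcp [ 0.5706 -0.2321  0.1079] yaw_y 45.89 TURN -0.0 DP cm after turn [-0.04 -0.04  3.78] before turn [-0.04 -0.04  3.78] j6 -1.26
```

View pics/w5.png

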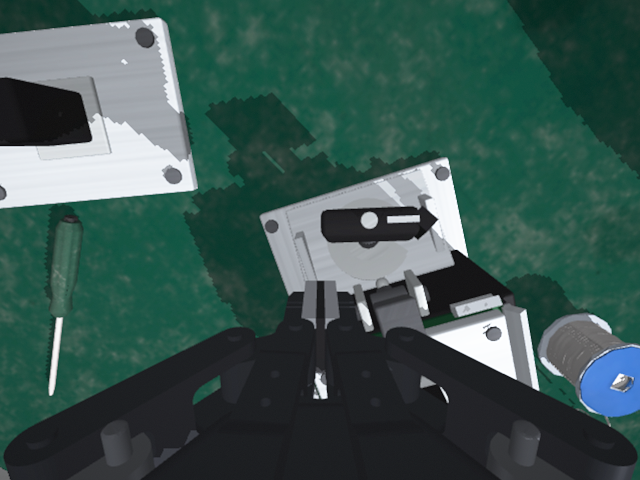

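The fingers are at (320,300), just left of the pawl bracket (360,310) and behind the bar's tail (325,225); the bar is level in the view, so the tool is aligned with it. Continue down.

```bash
python3 -m pendant '{"grip":[255,255,255,255],"dp":[[0,0,1.2],[0,0,1.3],[0,0,1.3],[0,0,0]],"turn":[0,0,0,0]}' 40;python3 - <<'E'
from h import *
for p in (74,67,60,50,40): t,y=knob(p); plan(t,y)
E
```

```text
time: 12.52
tool_pos: [0.5686, -0.2313, 0.0675]
ee_rot: [0.376, 0.927, 0.0, -0.002]
wrist_force: [0.3, 0.0, -0.3]
width: -0.003
finger_force: 0.0
t 12.53 tcp [ 0.5686 -0.2313  0.0675] yaw_y 45.88 TURN -0.01 DP cm after turn [ 0.25  0.04 -0.25] before turn [ 0.25  0.04 -0.25] j6 -1.26
t 12.53 tcp [ 0.5686 -0.2313  0.0675] yaw_y 45.88 TURN 7.53 DP cm after turn [ 0.55 -0.29 -0.12] before turn [ 0.59 -0.22 -0.12] j6 -1.26
t 12.53 tcp [ 0.5686 -0.2313  0.0675] yaw_y 45.88 TURN 14.93 DP cm after turn [ 0.82 -0.65  0.01] before turn [ 0.96 -0.41  0.01] j6 -1.26
t 12.53 tcp [ 0.5686 -0.2313  0.0675] yaw_y 45.88 TURN 25.23 DP cm after turn [ 1.14 -1.19  0.17] before turn [ 1.53 -0.59  0.17] j6 -1.26
t 12.53 tcp [ 0.5686 -0.2313  0.0675] yaw_y 45.88 TURN 35.18 DP cm after turn [ 1.37 -1.75  0.31] before turn [ 2.13 -0.64  0.32] j6 -1.26
```

```bash
cat >> h.py <<'E'
def seq(phis,**k):
    st=get_state(); p=np.array(st['tool_pos']); M=R.from_quat(st['ee_rot']).as_matrix(); y0=np.degrees(np.arctan2(M[1,1],M[0,1]))
    for f in phis:
        t,y=knob(f,**k); a=np.radians(y0); M=np.c_[[np.sin(-a)*1,np.cos(a),0],[np.cos(a),np.sin(a),0],[0,0,-1]]
        print(f,'dp',((t-p)@M*100).round(2),'turn',round((y0-y+90)%180-90,1)); p=t;y0=y
E
python3 -c "
from h import *
seq([74,67,60,53,46,39,32,25,18,11,5,0])"
```

```text
74 dp [ 0.25  0.04 -0.25] turn -0.0
67 dp [ 0.34 -0.25  0.13] turn 7.5
60 dp [ 0.34 -0.24  0.12] turn 7.4
53 dp [ 0.35 -0.24  0.12] turn 7.2
46 dp [ 0.36 -0.23  0.11] turn 7.1
39 dp [ 0.36 -0.22  0.09] turn 6.9
32 dp [ 0.36 -0.21  0.08] turn 6.8
25 dp [ 0.37 -0.2   0.07] turn 6.6
18 dp [ 0.37 -0.19  0.05] turn 6.5
11 dp [ 0.37 -0.19  0.03] turn 6.4
5 dp [ 0.31 -0.16  0.02] turn 5.5
0 dp [ 0.26 -0.13  0.  ] turn 4.5
```

```bash
python3 -m pendant '{"grip":[255,255,255,255,255],"dp":[[0.25,0,-0.25],[0.34,-0.25,0.13],[0.34,-0.24,0.12],[0.35,-0.24,0.12],[0,0,0]],"turn":[0,7.5,7.4,7.2,0]}' 40;python3 - <<'E'
from h import *
seq([53,46,39,32,25,18,11])
E
```

```text
time: 13.15
tool_pos: [0.5585, -0.2281, 0.0698]
ee_rot: [0.546, 0.838, 0.0, 0.003]
wrist_force: [3.8, -2.7, 1.4]
width: -0.002
finger_force: 2.2
53 dp [ 0.35 -0.22  0.35] turn 0.2
46 dp [ 0.36 -0.23  0.11] turn 7.1
39 dp [ 0.36 -0.22  0.09] turn 6.9
32 dp [ 0.36 -0.21  0.08] turn 6.8
25 dp [ 0.37 -0.2   0.07] turn 6.6
18 dp [ 0.37 -0.19  0.05] turn 6.5
11 dp [ 0.37 -0.19  0.03] turn 6.4
```

Contact with about 4.7 N, as expected for turning the knob. Continue along the arc.

```bash
python3 -m pendant '{"grip":[255,255,255,255,255],"dp":[[0.4,-0.24,0.25],[0.38,-0.22,0.1],[0.36,-0.21,0.08],[0.37,-0.2,0.07],[0,0,0]],"turn":[7.1,6.9,6.8,6.6,0]}' 40;python3 - <<'E'
from h import *
seq([25,18,11,5,0])
s=grab('wrist'); cv2.imwrite('pics/w6.png',s['img'][:,:,::-1])
E
```

```text
time: 13.78
tool_pos: [0.5438, -0.2154, 0.0633]
ee_rot: [0.728, 0.685, -0.001, 0.001]
wrist_force: [-0.1, -5.1, -1.2]
width: 0.005
finger_force: 2.4
25 dp [ 0.15 -0.03  0.05] turn 0.2
18 dp [ 0.37 -0.19  0.05] turn 6.5
11 dp [ 0.37 -0.19  0.03] turn 6.4
5 dp [ 0.31 -0.16  0.02] turn 5.5
0 dp [ 0.26 -0.13  0.  ] turn 4.5
```

View pics/w6.png

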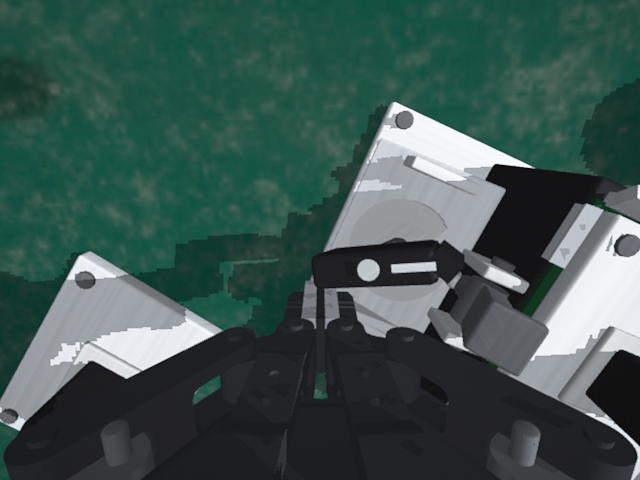

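The bar follows, tail at (320,268) against the fingers, pointed end at (460,262) about 25° short of the pawl. Continue, slower toward the end.

```bash
python3 -m pendant '{"grip":[255,255,255,255,255],"dp":[[0.38,-0.19,0.05],[0.38,-0.19,0.03],[0.31,-0.16,0.02],[0,0,0],[0,0,0]],"turn":[6.5,6.4,5.5,0,0]}' 40;python3 - <<'E'
from h import *
seq([5,0])
s=grab('wrist'); cv2.imwrite('pics/w7.png',s['img'][:,:,::-1])
E
```

```text
time: 14.45
tool_pos: [0.5405, -0.2022, 0.0622]
ee_rot: [0.828, 0.56, 0.0, -0.001]
wrist_force: [0.6, -0.4, -0.9]
width: -0.003
finger_force: 0.0
5 dp [-0.06 -0.03  0.03] turn 0.1
0 dp [ 0.26 -0.13  0.  ] turn 4.5
```

View pics/w7.png

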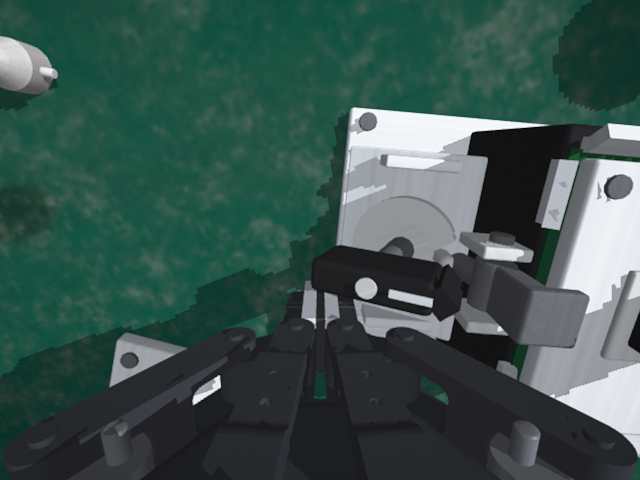

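The force fell to about zero. The bar has snapped ahead of the fingers, and the pawl's hook at (550,315) now lies over the plate's edge. Back off, rise, and verify with the wrist and top cameras.

```bash
python3 -m pendant '{"grip":[255,255,255,255,255],"dp":[[-0.6,0,0],[-0.6,0,0],[0,0,-4],[0,0,-5],[0,0,-6]],"turn":[0,0,0,0,0]}' 40;python3 -m pendant '{"grip":[255,255,255,255],"dp":[[-4,0,-2],[-4,0,0],[0,0,0],[0,0,0]],"turn":[0,0,0,0]}' 40;python3 - <<'E'
from h import *
a=grab('wrist')
t=grab('top'); Z=cloud(t)[...,2]
c=proj(t,[.62,-.22,.09])[0].astype(int); print(c)
x,y=c; cr=cv2.resize(t['img'][y-50:y+50,x-50:x+50],(480,480),interpolation=2)
o=np.hstack([cv2.resize(a['img'],(320,240)),np.zeros((240,0,3),np.uint8)]); L=np.zeros((480,320,3),np.uint8); L[:240]=o
sc=grab('scene'); c=proj(sc,[.62,-.22,.09])[0].astype(int); x,y=c; L[240:]=cv2.resize(sc['img'][y-45:y+45,x-60:x+60],(320,240),interpolation=2)
cv2.imwrite('pics/fin.png',np.hstack([L,cr])[:,:,::-1])
y=np.radians(63.45)
Q=(cloud(a)-N)@J; hsv=cv2.cvtColor(a['img'],cv2.COLOR_RGB2HSV)
m=(abs(Q[...,0])<.03)&(abs(Q[...,1])<.045)&(abs(Q[...,2]-.049)<.006)
if m.sum()>20:
    ys,xs=np.where(m); w=(onz(a,np.c_[xs,ys],.136)-N)@J; print('post',m.sum(),cv2.minAreaRect((w[:,:2]*1e3).astype(np.float32)))
th=np.radians(25); ax=np.array([-np.sin(th),0,np.cos(th)])
h=Q@ax; m=(abs(h-.046)<.004)&(abs(Q[...,0]+.1)<.045)&(abs(Q[...,1])<.045)&(hsv[...,2]<255)
B=Q[m]; print('bar',m.sum(),cv2.minAreaRect((np.c_[B@UP,B[:,1]]*1e3).astype(np.float32)) if m.sum()>20 else '')
E
```

```text
time: 15.12
tool_pos: [0.5351, -0.2139, 0.2126]
ee_rot: [0.829, 0.559, -0.001, -0.001]
wrist_force: [0.6, 0.1, 0.1]
width: 0.001
finger_force: 0.0
time: 15.62
tool_pos: [0.5058, -0.2879, 0.2318]
ee_rot: [0.829, 0.559, 0.0, -0.001]
wrist_force: [0.2, 0.2, -0.7]
width: 0.001
finger_force: 0.0
[413 230]
post 1345 ((-0.07140159606933594, -0.06412124633789062), (22.518695831298828, 24.192134857177734), 89.71882629394531)
bar 1220 ((-87.29417419433594, 0.6710214614868164), (55.71291732788086, 14.008332252502441), 1.0206025838851929)
```

View pics/fin.png

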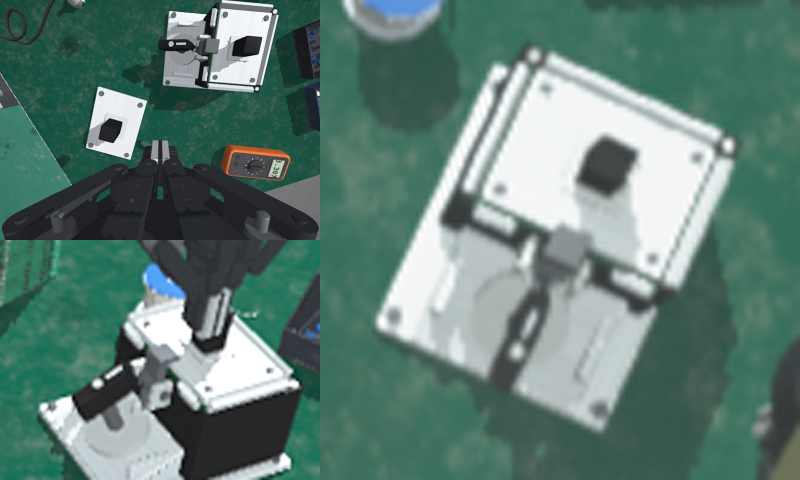

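The plate is in the nest (post within 0.1 mm of the middle). The pawl hooks over its front edge (top crop at (565,250)), the bar stands within 1° of uphill, and the arm is clear. Handing in.

```bash
python3 -c "
from h import *
print(finish_job())"
```

```text
the job is handed in; nothing more can be done
None
```

The jig is closed and handed in: by the last camera check, the plate lay flat in the nest, the knob was within about 1° of its locked position, and the pawl was hooked over the plate's front edge. The arm kept clear of the bottle, tin and nozzle throughout, but I did not re-measure them at the end, and `finish_job()` returned no verdict.

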